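# Shut the bread box and serve the last roll with tongs

### The job

First shut the lid of the bread box completely, so that the rolls in it stay fresh. Then serve the one roll left outside: grip the tongs across their two black grips, close them on that roll, and hold it up with the tongs over the middle of the plate with at least 5 cm of air under it, never touching the roll with the gripper itself and leaving the kitchen timer, lemon and red onion where they are. Finish while still holding the roll there in the tongs; do not put it down.

Things in the scene. Friction and masses are not known exactly. Their poses are not given: they have to be found in the camera images.
- lid (a joint): lid of the bread box, rad: 0 = shut, grows as it opens (starts at 0.5 to 0.9). Wooden lid 140 mm from hinge to free front edge, 180 mm wide, 10 mm thick, 0.15 kg; hinged on the box's far rim, free edge toward the robot. A stiff hinge holds it at any angle; about 1 to 3 N pushed down near the free edge moves it. Shut, its top is 81 mm above the table.
- lid_hinge (a point): middle of the lid's hinge line, 70.5 mm above the table, level with the lid's underside. The axes turn with the lid: x points away from the free edge (which lies at x = -140 mm), y along the hinge, z out of the lid's upper face (at z = 10 mm).
- lid_handle (a point): top of the small steel knob on the lid's upper face, 110 mm from the hinge line towards the free edge, midway along the width. The knob is some 20 mm wide and stands about 35 mm out of the lid.
- bread_box: fixed light-wood box, open on top, with three rolls in it: 140 mm deep, 180 mm wide, 70 mm high. Origin under its centre on the table; x from its front (robot side) to its hinge side, z up.
- tongs_grip (a point): spring tongs lying flat. Point midway between the two black grips, 15 mm above the tongs' underside. x points to the tips (100 mm ahead); the hinge is 100 mm back; the arms close along y. Each grip is 64 mm long (x), 30 mm high; over their outsides 61 mm (middle) when sprung open, about 39 mm with the roll clasped, 27 mm fully closed. 0.09 kg, balance point about 14 mm behind here.
- tongs_tips (a point): point midway between the two scooped steel tips, 13 mm above the tongs' underside, 100 mm ahead of tongs_grip along the same x. The roll's middle belongs here. The tips are 26 mm high and about 42 mm long; open, their edges stand 68 mm apart, so the 44 mm roll passes between them from above or from the front.
- tongs_left (a joint): closing angle of the tongs' left arm, rad (the right arm mirrors it): 0 = sprung open, about 0.11 = roll clasped, 0.17 = fully closed. A spring opens them: on each grip it takes about 7 N to begin to close them, 9 N at the roll's width; a grip of 15 to 40 N clasps the roll firmly. Squeezed a few mm short of open (about 56 mm) they can be carried open.
- roll_center (a point): the loose round bread roll outside the box, 44 mm in diameter, 36 mm high, flat underside, cross cut on top, 0.04 kg; point at its centre, 18 mm above its underside. It stands on the table either right of the bread box or at the far right, in exchange with the plate.
- plate_rim (a point): fixed white round plate, 140 mm across, 18 mm high; point at the middle of its mouth, at rim height.
- kitchen_timer: loose round kitchen timer, 69 mm wide, 54 mm high, on the near side of the table; origin under its centre. Leave it alone.
- lemon: loose lemon, 77 x 51 x 52 mm, on the far side, between the two places of roll and plate; origin under its centre. Leave it alone.
- onion: loose red onion, 84 x 81 x 82 mm, on the far side behind the bread box; origin under its centre. Leave it alone.
There are look-alikes about, which are no part of the job. What is shaped like the bread_box but turquoise is not meant.

How it is judged (in metres and radians):
On the way, in this order (a step that is already met when the one before it is completed fails the run):
1. the bread box's lid is shut (value of joint lid below 0.05 rad), for 0.3 s.
2. the roll is lifted off the table in the tongs (height (world z) of roll_center above 0.045 m and contact force between tongs and roll above 0.5 N and contact force between the fingers and tongs above 1 N), for 0.2 s.
At the end, for the whole second after the job is handed in: The lid is shut (under 0.05 rad); the roll hangs still in the closed tongs, which the gripper holds, its centre within 35 mm of the plate's middle seen from above and 70 to 350 mm above the table; the robot itself does not touch the roll (value of joint lid below 0.05 rad and height (world z) of roll_center between 0.07 and 0.35 m and horizontal distance between roll_center and plate_rim below 0.035 m and contact force between tongs and roll above 0.5 N and contact force between the fingers and tongs above 1 N and contact force between each of the arm, the fingers and roll below 0.1 N and linear speed of roll below 0.03 m/s); the arm keeps its last pose, push and grip.
It fails at once if the robot itself touches the roll (contact force between any of the fingers, the arm and roll above 1 N).
It fails at once if kitchen timer, loose lemon or red onion shoved by more than 3 cm (distance of any of kitchen_timer, lemon, onion from where it was at the start of the episode above 0.03 m).
It also fails if it takes over 54 s, if anything falls off the work surface, if the arm or the gripper's body presses on something with over 40 N, if the wrist force passes 120 N, or if a joint passes its speed limit or range.

### The arm

A 6-joint arm with a two-finger parallel gripper is mounted at the origin on a cart in front of the work surface, level with it; the furniture and walls round the work are solid. World frame = base frame: x ahead of the robot, y to its left, z up, the work surface at z = 0. Lengths are in mm, angles in degrees, forces in N, time in s.
With the tool pointing down it reaches from about 300 to 850 mm from the base axis. Payload 4.2 kg.
Tool frame: the origin (TCP) lies midway between the tips of the shut fingers; the grasp point (between the pads) lies 19 mm behind it (env.grasp_offset is the distance from the TCP to the grasp point, in mm); z points along the fingers, y is the line along which they close (so a half turn about z gives the same grasp; the last joint's range is limited). The gripper opens to 91 mm and grips with 3 to 60 N. Pads are 32 mm wide; open, the fingers measure 118 mm over their backs; the gripper's body (76 mm by 178 mm) begins 60 mm behind the grasp point.
Start: joints at [72.594, 18.312, 89.639, -0, 72.044, -1.146], TCP at [161.005, 552.015, 213.976] pointing down, gripper open.
Joint ranges: [-177.97, 177.97], [-48.28, 115.42], [12.27, 149.76], [-77.06, 257.06], [2.81, 150.46], [-146.56, 146.56]. Speed limits (degrees/s): [147.25, 147.25, 180, 180, 180, 180].

### API

Orientations are given as [roll, pitch, yaw] about the fixed x, y, z axes, in that order (R = Rz(yaw) Ry(pitch) Rx(roll)).
In Python, from workcell import env, optics gives the robot as it stands. The module is installed in compiled form; this text tells all that it offers.
- The arm moves only by the tool send_rows, never from a script. Its argument "targets" is a list that holds one entry, the list of rows, each a list of 7 numbers: the turn, a rotation vector about the world's x, y, z scaled (see below), then the shift along the world's x, y, z scaled (see below), then the closure, from -1 (fully open) to 1 (shut). In form: [[[rx, ry, rz, x, y, z, gripper], ...]]. A call has 1 to 12 rows; each row shifts and turns the commanded pose from where the row before left it; what a row does not reach is not made up. The controller multiplies each number of a shift by 0.2 m and each number of a turn by pi/2 rad. A row lasts 1/10 s, in which the tool goes at most 50 mm and 8.59 degrees, less where a joint would pass 70% of its speed; a pose out of reach is approached as far as the arm can. A call with a number of a shift or a turn outside -1 to 1 is refused whole. A call with a gripper value outside its range is refused whole. The fingers move at their own pace and stop on an object; "grip_force" is the grip in N (left out, the last holds). Time passes only in rows, so rows that do not move let the fingers close. It gives the time, the measured TCP pose, the force, the opening and the grip force at its end, in the units of the state.
- env.state(): the state, without advancing time (a new reading comes with each control period).
- optics.grab_frame(name): name is "scene" or "top" or "wrist"; returns (picture, depth): 400x640x3 uint8, red, green, blue; 400x640 float32, mm along the optical axis (not along the pixel's ray), 0 where there is no reading.
- optics.camera_info(name): a dict with "camera_matrix" (3x3 intrinsics, pixels), "R" (3x3) and "t" (3): a world point X has camera coordinates R X + t; the wrist camera has in their place "mount" (4x4, takes a point from camera to tool coordinates, whose origin is the TCP and whose axes are the flange's). Camera axes: x right, y down, z forward; pixel columns grow to the right and rows downward; lengths in mm; the calibration is good to about 2 mm. A picture is of the moment at which its call begins: read the wrist's pose just before it. camera_info takes no time and is no camera call.
- env.job_done(): hands the job in; it is judged then, once.
Trained networks look in the newest picture that a camera, given by its name, has taken for a name from the list of things; names that differ only in an ending like _2 or _b are one class to them, and where a whole thing is asked for, a point or a joint stands for the part that bears it (a point fixed in the world has none). Each returns a list of dicts, best first, with "conf" (0 to 1); they miss things now and then, are a little off and sometimes report something else, mostly with a low value. They report only what shows in the picture. A call takes as long as a camera call. They do not tell look-alikes from the thing itself.
- optics.silhouettes(camera, name): "mask" (400x640 bool, what is visible of it) and "at" ([column, row] in pixels, amid what is visible of it).
- optics.place_of(camera, name): "at" ([column, row] in pixels: a listed point, or the origin of a listed thing).
The state is a dict: "time_s": time; "qpos": joint angles; "qvel": joint speeds; "effort": joint torques, N m; "ee_pos": TCP position; "ee_rot": TCP orientation; "force": force on the tool from outside, world axes, zero at the start; "torque": the same for the moment, N m; "gripper_width": finger opening in mm; "gripper_force": force on a finger pad.
Only numpy, scipy, OpenCV 4.12 (cv2) and the standard library are available. Lean on these libraries where they do the work, as an engineer would, in place of code of your own. Each camera call takes 0.05 s, during which the arm holds its last target. There are 200 camera calls.

## Working session

There is one attempt and no reset: what is moved stays moved. The work goes in short steps, Python scripts to look and compute and a tool call to move; the robot and the scene stay as the last step left them, time stands still between calls to the robot, and variables do not carry over. Pictures are saved under pics/ and viewed, at most 10 in all, crops included, and the job is handed in when it is done.

Besides the shell and the picture viewer there is one more tool, called after "Call:" by a JSON object that holds its "fn" and its "kwargs". send_rows: Moves the arm, as the interface text tells. Its arguments: {"type":"object","properties":{"targets":{"type":"array"},"grip_force":{"type":"number"}},"required":["targets"]}

```bash
mkdir -p pics
cat > h.py <<'E'
import numpy as np, cv2
from workcell import env, optics
def cam(n):
    c=optics.camera_info(n); return np.array(c["camera_matrix"]),np.array(c["R"]),np.array(c["t"]).ravel()
def ray(n,p,z):
    K,R,t=cam(n); d=R.T@np.linalg.inv(K)@np.array([p[0],p[1],1.]); o=-R.T@t
    return o+d*(z-o[2])/d[2]
def dep(n,p,D):
    K,R,t=cam(n); c=np.linalg.inv(K)@np.array([p[0],p[1],1.])*D[int(round(p[1])),int(round(p[0]))]
    return R.T@(c-t)
def cloud(n,D,m):
    K,R,t=cam(n); v,u=np.nonzero(m&(D>0)); d=D[v,u]
    c=np.stack([(u-K[0,2])*d/K[0,0],(v-K[1,2])*d/K[1,1],d],1); return (c-t)@R
E
python3 - <<'E'
from h import *
np.set_printoptions(precision=1,suppress=True)
for n in("scene","top"):
    im,D=optics.grab_frame(n); cv2.imwrite(f"pics/{n}0.png",im[...,::-1]); np.save(f"{n}_D.npy",D)
    for nm,z in [("lid_hinge",70.5),("lid_handle",None),("bread_box",0),("tongs_grip",15),("tongs_tips",13),("roll_center",18),("plate_rim",18),("kitchen_timer",0),("lemon",0),("onion",0)]:
        for r in optics.place_of(n,nm)[:3]:
            print(n,nm,round(r["conf"],2),np.array(r["at"]),"ray",None if z is None else ray(n,r["at"],z),"dep",dep(n,r["at"],D))
E
```

```text
scene lid_hinge 0.72 [248.7 150.6] ray [457.3 332.7  70.5] dep [481.1 405.9   0.9]
scene lid_hinge 0.57 [297.4 126.2] ray [671.8 364.9  70.5] dep [642.3 304.5 126.5]
scene lid_hinge 0.54 [394. 221.] ray [ 719.3 -190.5   70.5] dep [ 740.4 -168.3   33.3]
scene lid_handle 0.92 [289.5 107.1] ray None dep [637.2 350.1 183. ]
scene lid_handle 0.75 [216.2 154.6] ray None dep [335.9 316.1 121.4]
scene bread_box 0.89 [283.2 146.7] ray [605.  360.9   0. ] dep [583.8 312.3  48. ]
scene bread_box 0.77 [233.5 173.8] ray [383. 321.   0.] dep [360.4 236.1  86.5]
scene tongs_grip 0.8 [311.8 253.7] ray [ 454.3 -136.5   15. ] dep [ 458.9 -127.6    0.6]
scene tongs_tips 0.96 [343.7 245. ] ray [ 558.1 -156.3   13. ] dep [ 564.6 -146.8   -2.9]
scene roll_center 0.48 [331.1 187. ] ray [648.1  73.8  18. ] dep [643.1  65.5  28.5]
scene plate_rim 0.36 [344.4 156. ] ray [770.6 184.   18. ] dep [763.  172.6  30.9]
scene kitchen_timer 0.88 [269.4 206.7] ray [427.9 114.1   0. ] dep [417.2  84.9  35.8]
scene lemon 0.5 [391.8 219.6] ray [ 756.5 -139.8    0. ] dep [ 733.7 -164.2   40.3]
scene onion 0.82 [344.9 155.
[... 400 characters left out ...]
. ] dep [586.4 351.9  11.7]
top tongs_grip 0.78 [369.2 233.9] ray [ 455.5 -132.6   15. ] dep [ 456.  -133.7   -0.9]
top tongs_grip 0.37 [201.2 187.9] ray [583.7 348.7  15. ] dep [585.1 351.8   3.2]
top tongs_tips 0.81 [375.3 203.1] ray [ 543.3 -150.1   13. ] dep [ 544.4 -151.1    1.5]
top roll_center 0.58 [293.1 168.8] ray [640.   85.4  18. ] dep [638.6  84.7  26.8]
top plate_rim 0.66 [463.9 193.3] ray [ 572.5 -401.    18. ] dep [ 573.2 -402.6   11.5]
top kitchen_timer 0.56 [285.1 246.8] ray [417.4 106.6   0. ] dep [417.1 101.4  55.6]
top lemon 0.75 [371.5 134. ] ray [ 746.7 -140.4    0. ] dep [ 734.3 -136.4   53.5]
top onion 0.77 [250.1 127.7] ray [763.8 214.5   0. ] dep [750.3 205.2  55.7]
```

View pics/scene0.png

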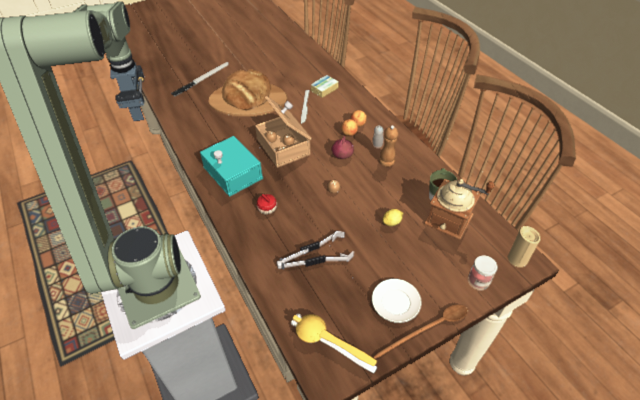

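View pics/top0.png

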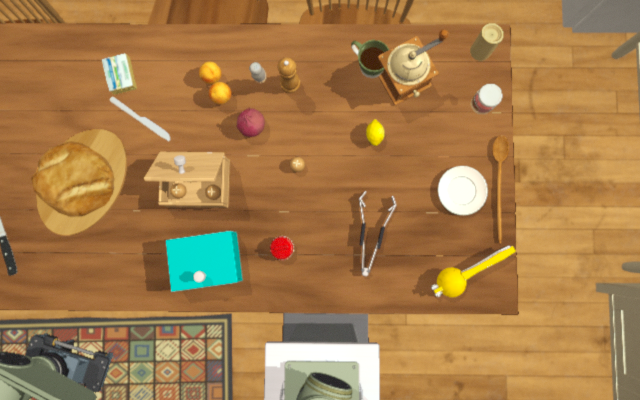

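The top view shows the wooden box with its lid open at about (187,180) and the shut turquoise look-alike at (203,262). The roll is at (297,164), the tongs run from hinge (366,273) to tips (378,198), and the plate is at (463,190). Next I refine these positions with masks and depth.

```bash
cat > m.py <<'E'
from h import *
np.set_printoptions(precision=1,suppress=True)
for n in("top","scene"):
    im,D=optics.grab_frame(n)
    for nm in("lid_hinge","tongs_grip","roll_center","plate_rim","onion","lemon","kitchen_timer"):
        for r in optics.silhouettes(n,nm)[:2]:
            m=r["mask"]; P=cloud(n,D,m)
            print(n,nm,round(r["conf"],2),r["at"],m.sum(),"med",np.median(P,0),"lo",np.percentile(P,3,0),"hi",np.percentile(P,97,0))
            np.save(f"{n}_{nm}_{int(r['at'][0])}.npy",P)
            if nm=="lid_hinge" and len(P)>50:
                Q=P[P[:,2]>60]; 
                for _ in range(6):
                    c=np.median(Q,0);_,s,v=np.linalg.svd(Q-Q.mean(0)); d=(Q-Q.mean(0))@v[2]; Q=Q[abs(d)<max(2,1.5*d.std())]
                nn=v[2]*np.sign(v[2][2]); print("  normal",nn,"tilt",np.arccos(nn[2]),"yaw",np.degrees(np.arctan2(nn[1],nn[0])),"c",Q.mean(0),len(Q))
            if nm in("roll_center","plate_rim"):
                v,u=np.nonzero(m); print("  mask centre ray",ray(n,(u.mean(),v.mean()),18))
            if nm=="tongs_grip":
                v,u=np.nonzero(m); W=np.array([ray(n,(a,b),20)[:2] for a,b in zip(u,v)]); i=W[:,0].argmin(); print("  hinge end",W[i]," far L/R",W[W[:,0]>np.percentile(W[:,0],85)].min(0),W[W[:,0]>np.percentile(W[:,0],85)].max(0)); np.save(f"tg_{n}.npy",W)
                h=W[W[:,0]<W[:,0].min()+12].mean(0)
                for s in range(10,225,15):
                    q=W[abs(W[:,0]-h[0]-s)<5]
                    if len(q): print("   ",s,q[:,1].min(),q[:,1].max(),(q[:,1].min()+q[:,1].max())/2)
E
python3 m.py
```

```text
top lid_hinge 0.81 [201.2, 259.3] 3403 med [377.7 323.1  80. ] lo [312.4 241.1  74.3] hi [444.8 410.3  88. ]
  normal [-0.  0.  1.] tilt 0.0020019855801795927 yaw 98.10627149263075 c [380.8 324.5  79.9] 1677
top lid_hinge 0.57 [186.7, 165.8] 1935 med [625.4 358.2 146.6] lo [585.9 276.4  82.6] hi [672.4 446.  190.5]
  normal [ 0.8 -0.   0.6] tilt 0.880276880200307 yaw -0.35661256919008316 c [629.  360.7 136.3] 1412
top tongs_grip 0.37 [462.9, 188.5] 1910 med [ 583.8 -398.7    9.5] lo [ 522.5 -458.    -0.4] hi [ 643.4 -336.4   20.1]
  hinge end [ 513.4 -391.2]  far L/R [ 624.4 -449.8] [ 650.6 -339.3]
    10 -442.2636047869183 -346.45252688999904 -394.35806583845863
    25 -456.6505269066501 -335.4064655107275 -396.0284962086888
    40 -462.66592977495213 -329.9117261299223 -396.2888279524372
    55 -465.7426920615078 -327.2371707908819 -396.48993142619486
    70 -463.3028686433254 -327.4277923958056 -395.36533051956553
    85 -460.73057097874914 -327.61877504668774 -394.1746730127185
    100 -455.32405677207225 -333.5232676516517 -394.42366221186194
    115 -441.52969220729926 -347.918
[... 2909 characters left out ...]
 29.3] lo [636.8  53.5   3.3] hi [672.8  87.   40.4]
  mask centre ray [656.5  73.9  18. ]
scene plate_rim 0.68 [394.6, 297.8] 1659 med [ 587.7 -394.7   11.6] lo [ 526.7 -455.3    2.3] hi [ 645.1 -336.1   21. ]
  mask centre ray [ 584.5 -398.1   18. ]
scene onion 0.57 [340.7, 149.2] 356 med [764.4 193.8  51.7] lo [736.8 170.   18.9] hi [809.4 231.9  72.3]
scene lemon 0.57 [392.2, 214.2] 247 med [ 739.  -155.7   42.9] lo [ 715.  -172.1   23.9] hi [ 772.4 -130.5   54.6]
scene kitchen_timer 0.75 [267.3, 201.4] 318 med [413.4 101.   39.4] lo [387.7  82.6  11.8] hi [444.  134.6  55.4]
scene kitchen_timer 0.44 [287.5, 116.5] 468 med [625.6 350.8 157.9] lo [587.  271.5  51.1] hi [679.2 447.2 194.9]
```

Run:
```python
from h import *
s=env.state(); print(s)
W=np.load("tg_scene.npy")
P=np.load([f for f in __import__("glob").glob("scene_tongs_grip_31*.npy")][0])
P=P[P[:,2]>8]; print(len(P))
for x in range(340,590,15):
    q=P[abs(P[:,0]-x)<7.5]
    if len(q): print(x,np.percentile(q[:,1],[3,50,97]).round(1),q[:,2].max().round(1))
```

```text
{'time_s': 1.9, 'qpos': array([ 7.25949904e+01,  1.83114313e+01,  8.96388996e+01,  3.72626156e-05,
        7.20431212e+01, -1.14400487e+00]), 'qvel': array([-0.00978264,  0.01490623,  0.07631624,  0.07601957,  0.08051261,
        0.04939013]), 'effort': array([-1.00531957e-03, -4.12352407e+01, -2.32224137e+01,  7.26679433e-02,
        3.78390052e-02, -9.02534623e-06]), 'ee_pos': array([160.99490961, 552.02427677, 213.98131055]), 'ee_rot': array([1.79993453e+02, 9.52878127e-05, 1.63738984e+02]), 'force': array([-1.08656223, -0.51719185, -0.05817646]), 'torque': array([-0.04069623,  0.00834428, -0.01804293]), 'gripper_force': 0.0, 'gripper_width': 91.23972898542428}
640
340 [-126.9 -121.  -113.9] 26.4
355 [-134.1 -126.6 -111. ] 33.4
370 [-138.  -129.3 -111.4] 25.9
385 [-142.1 -136.1 -112.3] 31.2
400 [-146.7 -128.3 -112.3] 26.0
415 [-160.8 -149.9 -112.8] 35.4
430 [-165.2 -155.7 -108.3] 38.0
445 [-169.8 -159.6 -107.5] 34.9
460 [-172.6 -163.6 -110.1] 35.7
475 [-174.6 -121.7 -113.3] 35.4
490 [-182.2 -119.3 -111.7] 32.3
505 [-189.3 -115.9 -110.9] 25.9
520 [-198.1 -190.  -109.3] 29.0
535 [-205.9 -193.3 -107.2] 32.1
550 [-205.7 -199.8 -106.7] 30.6
565 [-199.8 -111.5 -104.2] 29.6
580 [-119.9 -116.6 -113.6] 26.5
```

Call:
{"fn": "send_rows", "kwargs": {"targets": [[[0,0,0,0.2,-0.12,0.05,1],[0,0,0,0.2,-0.12,0.05,1],[0,0,0,0.2,-0.12,0,1],[0,0,0,0.2,-0.12,0,1],[0,0,0,0.2,-0.12,0,1],[0,0,0,0.2,-0.12,0,1],[0,0,0,0.2,-0.12,0,1],[0,0,0,0.2,-0.12,0,1],[0,0,0,0.2,-0.12,0,1],[0,0,0,0.2,-0.09,0,1],[0,0,0,0.145,0,0,1],[0,0,0,0,0,0,1]]]}}

```text
time_s: 3.1
ee_pos: [593.5, 316.7, 232.8]
ee_rot: [180.0, 0.1, 163.5]
force: [-0.7, -0.5, -0.4]
gripper_width: 0.9
gripper_force: 0.0
```

Call:
{"fn": "send_rows", "kwargs": {"targets": [[[0,0,0,0.03,0,-0.2,1],[0,0,0,-0.02,0,-0.08,1],[0,0,0,-0.05,0,-0.07,1],[0,0,0,-0.045,0,-0.07,1],[0,0,0,-0.04,0,-0.08,1],[0,0,0,-0.035,0,-0.08,1],[0,0,0,-0.03,0,-0.08,1],[0,0,0,-0.02,0,-0.05,1],[0,0,0,0,0,0,1]]]}}

```text
time_s: 4.0
ee_pos: [546.1, 317.8, 90.7]
ee_rot: [-179.9, -0.2, 163.8]
force: [-0.8, -0.2, -0.7]
gripper_width: 0.3
gripper_force: 0.0
```

Call:
{"fn": "send_rows", "kwargs": {"targets": [[[0,0,0,0,0,-0.03,1],[0,0,0,0,0,-0.02,1],[0,0,0,0,0,-0.01,1],[0,0,0,0,0,0,1]]]}}

```text
time_s: 4.4
ee_pos: [548.4, 318.2, 80.8]
ee_rot: [180.0, 0.0, 163.7]
force: [-0.2, 0.1, 4.0]
gripper_width: 0.2
gripper_force: 1.8
```

Run:
```python
from h import *
im,D=optics.grab_frame("scene"); cv2.imwrite("pics/lid1.png",cv2.resize(im[70:230,180:400,::-1],None,fx=3,fy=3))
for r in optics.silhouettes("scene","lid_hinge")[:2]:
    P=cloud("scene",D,r["mask"]); print(r["at"],np.percentile(P,[3,50,97],axis=0).round(1))
```

```text
[285.6, 133.3] [[535.4 271.6  76.3]
 [629.1 314.1  82.6]
 [668.3 439.3  88.2]]
```

View pics/lid1.png

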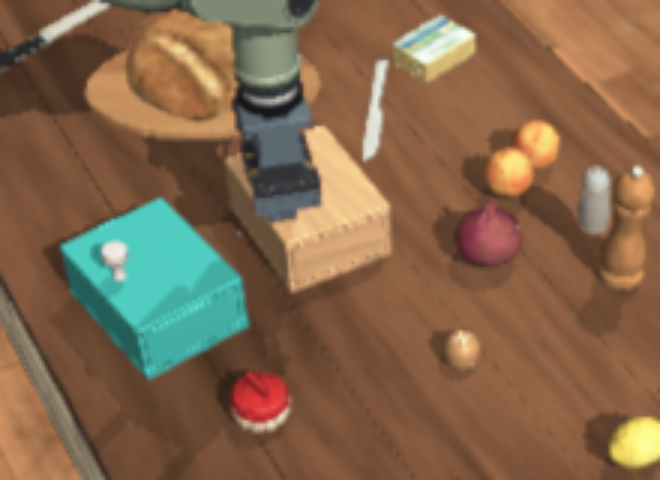

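The lid lies shut on the box, with its top at about 81 mm as specified. Now I go over the tongs.

Call:
{"fn": "send_rows", "kwargs": {"targets": [[[0,0,0,0,0,0,1],[0,0,0,0,0,0.2,1],[0,0,0,0,-0.1,0.2,0],[0,0,0,-0.05,-0.22,0.2,-1],[0,0,0.02,-0.05,-0.24,0,-1],[0,0,0.02,-0.05,-0.24,0,-1],[0,0,0.02,-0.05,-0.24,0,-1],[0,0,0.016,-0.05,-0.24,0,-1],[0,0,0,-0.05,-0.24,0,-1],[0,0,0,-0.05,-0.24,0,-1],[0,0,0,-0.05,-0.24,0,-1],[0,0,0,-0.05,-0.24,0,-1]]]}}

```text
time_s: 5.7
ee_pos: [459.0, -124.4, 193.0]
ee_rot: [-180.0, 0.0, 170.6]
force: [0.3, 0.1, -0.1]
gripper_width: 77.7
gripper_force: 0.0
```

Call:
{"fn": "send_rows", "kwargs": {"targets": [[[0,0,0,-0.05,-0.24,0,-1],[0,0,0,0,-0.05,0,-1],[0,0,0,0,0,0,-1]]]}}

```text
time_s: 6.0
ee_pos: [449.6, -181.9, 192.9]
ee_rot: [180.0, 0.0, 170.4]
force: [0.3, -0.0, 0.5]
gripper_width: 91.3
gripper_force: 0.0
```

```bash
cat > w.py <<'E'
from h import *
from scipy.spatial.transform import Rotation as Ro
import sys
s=env.state(); im,D=optics.grab_frame("wrist"); cv2.imwrite(f"pics/{sys.argv[1]}.png",im[...,::-1])
c=optics.camera_info("wrist"); K=np.array(c["camera_matrix"]); M=np.array(c["mount"])
R=Ro.from_euler("xyz",s["ee_rot"],degrees=True).as_matrix(); T=np.eye(4);T[:3,:3]=R;T[:3,3]=s["ee_pos"]; A=T@M
def wr(p,z):
    d=A[:3,:3]@np.linalg.inv(K)@np.array([p[0],p[1],1.]); o=A[:3,3]; return (o+d*(z-o[2])/d[2]).round(1)
def px(X):
    q=K@(np.linalg.inv(A)@np.r_[X,1])[:3]; return q[:2]/q[2]
print(s["ee_pos"],s["ee_rot"],s["gripper_width"])
for nm,z in (("tongs_grip",15),("tongs_tips",13),("roll_center",18),("plate_rim",18)):
    for r in optics.place_of("wrist",nm)[:2]: print(nm,r["conf"],r["at"],wr(r["at"],z))
v,u=np.mgrid[0:400,0:640]; d=D.ravel(); C=np.stack([(u.ravel()-K[0,2])*d/K[0,0],(v.ravel()-K[1,2])*d/K[1,1],d],1)
W=(C@A[:3,:3].T+A[:3,3])[d>0]; np.save("wcloud.npy",W)
E
python3 w.py w1
```

```text
[ 449.58767991 -181.89108308  192.86151748] [1.79985543e+02 4.12409563e-03 1.70376262e+02] 91.3235322117203
```

View pics/w1.png

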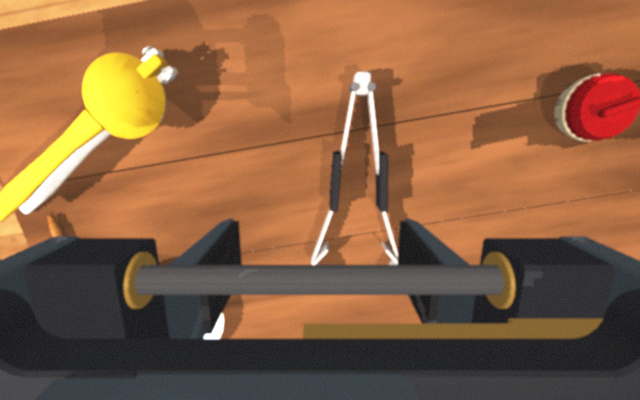

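The tongs lie upright in the wrist view: hinge (362,83), grips (336,181) and (382,182), tips (320,255) and (393,255). I convert these points to world positions.

```bash
cat >> w.py <<'E'
if len(sys.argv)>2:
    for p in eval(sys.argv[2]): print(p,wr(p,float(sys.argv[3])))
E
python3 w.py w2 "[(362,83),(336,181),(382,182),(320,255),(393,255)]" 25
python3 - <<'E'
import numpy as np
W=np.load('wcloud.npy'); W=W[(W[:,2]>9)&(W[:,2]<45)&(W[:,1]>-230)&(W[:,1]<-60)&(W[:,0]<600)&(W[:,0]>320)]
for x in range(330,580,10):
    q=W[abs(W[:,0]-x)<5]
    if len(q)>3: print(x,len(q),np.percentile(q[:,1],[1,99]).round(1),np.percentile(q[:,1],[1,99]).mean().round(1),q[:,2].max().round(1))
E
```

```text
[ 450.01348333 -179.02892992  193.07671013] [ 1.79972268e+02 -1.13785079e-02  1.70704841e+02] 91.37774059132904
tongs_tips 0.24 [576.1, 109.3] [413.1 104.4  13. ]
(362, 83) [ 351.  -118.6   25. ]
(336, 181) [ 445.8 -159.3   25. ]
(382, 182) [ 455.1 -110.1   25. ]
(320, 255) [ 528.9 -190.5   25. ]
(393, 255) [ 542.7 -107.2   25. ]
340 84 [-127.3 -112.3] -119.8 25.1
350 218 [-133.1 -110. ] -121.6 28.4
360 187 [-134.2 -109.4] -121.8 27.6
370 85 [-137.8 -111.9] -124.8 21.3
380 79 [-141.4 -112.1] -126.7 21.5
390 80 [-144.7 -112.4] -128.5 21.4
400 78 [-148.2 -112.9] -130.5 22.3
410 78 [-159.8 -112.8] -136.3 27.9
420 175 [-162.5 -106.4] -134.5 31.2
430 208 [-165.1 -105.7] -135.4 31.0
440 199 [-167.4 -106.7] -137.1 31.5
450 197 [-169.7 -107.9] -138.8 31.1
460 181 [-171.9 -108.8] -140.4 31.7
470 182 [-174.5 -110.1] -142.3 31.2
480 129 [-177.2 -111.1] -144.2 30.9
490 60 [-183.  -113.3] -148.1 30.5
500 64 [-188.8 -111.5] -150.2 22.1
510 63 [-194.1 -110. ] -152.0 21.6
520 93 [-199.3 -108.6] -153.9 27.4
530 147 [-204.5 -107.5] -156.0 26.6
540 88 [-206.3 -105.9] -156.1 26.4
550 55 [-153.4 -104. ] -128.7 26.4
560 12 [-110.8 -104.3] -107.6 20.5
```

Call:
{"fn": "send_rows", "kwargs": {"targets": [[[0,0,-0.008,0,0.2,-0.15,-1],[0,0,0,0,0,-0.2,-1],[0,0,0,0,0,-0.2,-1],[0,0,0,0,0,-0.2,-1],[0,0,0,0,0,-0.1,-1],[0,0,0,0,0,-0.06,-1],[0,0,0,0,0,-0.02,-1],[0,0,0,0,0,0,-1]]]}}

```text
time_s: 7.3
ee_pos: [449.7, -140.3, 6.9]
ee_rot: [180.0, -0.0, 169.9]
force: [-0.1, 0.4, -0.1]
gripper_width: 90.7
gripper_force: 0.0
```

```bash
python3 w.py w3 "[]" 25
```

```text
[ 449.69743624 -140.30570277    6.91096471] [ 1.79988098e+02 -4.30462395e-02  1.69875208e+02] 90.70958317995763
```

View pics/w3.png

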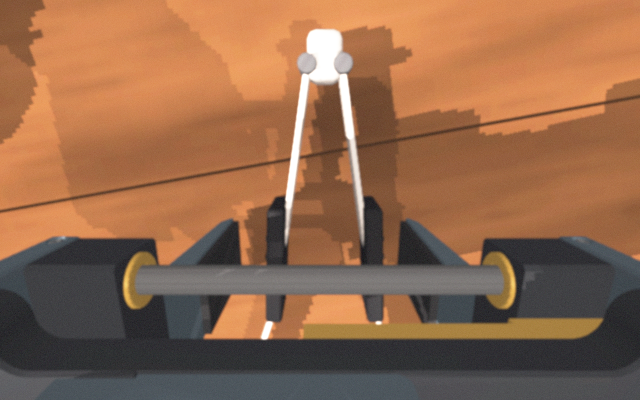

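The grips (277 and 372) sit centred between the fingers. I lower slightly and squeeze to about 56 mm.

Call:
{"fn": "send_rows", "kwargs": {"targets": [[[0,0,0,0,0,-0.017,-1],[0,0,0,0,0,0,-0.23],[0,0,0,0,0,0,-0.23],[0,0,0,0,0,0,-0.23],[0,0,0,0,0,0,-0.23],[0,0,0,0,0,0,-0.23],[0,0,0,0,0,0,-0.23]]], "grip_force": 25}}

```text
time_s: 8.25
ee_pos: [449.8, -140.5, 3.8]
ee_rot: [180.0, 0.0, 169.9]
force: [-0.1, 0.3, -0.7]
gripper_width: 56.2
gripper_force: 6.8
```

Call:
{"fn": "send_rows", "kwargs": {"targets": [[[0,0,0,0,0,0.05,-0.23],[0,0,0,0,0,0.15,-0.23],[0,0,0,0,0,0.2,-0.23],[0,0,0,0,0,0.15,-0.23],[0,0,0.03,0.08,0.14,0,-0.23],[0,0,0.04,0.08,0.14,0,-0.23],[0,0,0.04,0.08,0.14,0,-0.23],[0,0,0.04,0.08,0.14,0,-0.23],[0,0,0.04,0.08,0.14,0,-0.23],[0,0,0.034,0.08,0.15,0,-0.23],[0,0,0,0.05,0.13,0,-0.23],[0,0,0,0,0,0,-0.23]]]}}

```text
time_s: 9.45
ee_pos: [556.9, 58.4, 114.2]
ee_rot: [179.9, 0.1, -169.8]
force: [-1.1, -0.8, -0.8]
gripper_width: 56.0
gripper_force: 6.6
```

```bash
cat > r.py <<'E'
from h import *
import sys
s=env.state(); print(s["ee_pos"],s["ee_rot"],s["gripper_width"],s["gripper_force"])
for n in("top","scene"):
    im,D=optics.grab_frame(n)
    for nm in ("roll_center","tongs_tips"):
        for r in optics.place_of(n,nm)[:1]: print(n,nm,r["conf"],r["at"],ray(n,r["at"],18 if nm=="roll_center" else s["ee_pos"][2]+9).round(1))
    K,R,t=cam(n); C=cloud(n,D,np.ones(D.shape,bool)); z=s["ee_pos"][2]
    q=C[(abs(C[:,0]-640)<60)&(abs(C[:,1]-74)<80)&(abs(C[:,2]-z-11)<25)&(C[:,2]>10)]; 
    for x in range(600,700,10):
        a=q[abs(q[:,0]-x)<5]
        if len(a): print(n,x,len(a),a[:,1].min().round(1),a[:,1].max().round(1),a[:,2].min().round(1),a[:,2].max().round(1))
    p=K@(R@np.array([640,74,60])+t); p=p[:2]/p[2]; k=45; u,v=int(p[0]),int(p[1])
    cv2.imwrite(f"pics/{sys.argv[1]}_{n}.png",cv2.resize(im[v-k:v+k,u-k:u+k,::-1],(400,400),interpolation=cv2.INTER_CUBIC))
a,b=[cv2.imread(f"pics/{sys.argv[1]}_{n}.png") for n in("top","scene")]; cv2.imwrite(f"pics/{sys.argv[1]}.png",np.hstack([a,b]))
E
python3 r.py a1
```

```text
[556.92036749  58.3549209  114.21514016] [ 1.79948435e+02  9.19964668e-02 -1.69797213e+02] 56.04489809358396 6.6393448412418365
top 650 3 115.8 118.9 130.9 140.9
top 660 12 32.1 119.0 113.4 137.7
top 670 15 32.0 114.3 114.9 138.3
top 680 6 42.7 46.2 121.0 136.7
scene roll_center 0.42 [330.7, 190.4] [638.8  60.7  18. ]
scene tongs_tips 0.65 [334.2, 165.1] [656.5  70.7 123.2]
scene 600 4 31.0 32.7 120.9 123.5
scene 610 7 27.6 33.9 118.2 126.5
scene 620 9 27.2 34.3 118.7 134.8
scene 630 8 26.4 34.8 115.8 133.7
scene 640 17 25.3 38.5 116.9 136.5
scene 650 24 21.1 114.5 119.3 142.7
scene 660 34 22.3 117.3 110.8 144.1
scene 670 19 28.3 115.6 114.7 138.4
scene 680 6 34.5 38.4 113.4 142.7
```

View pics/a1.png

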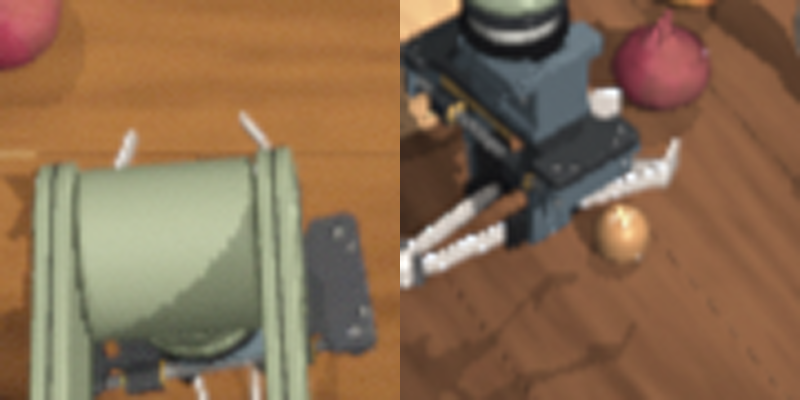

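The tips straddle the roll, with outer edges at y of about 25 and 118 (middle about 73) and the tips point at about (655,76). I nudge 2 mm, lower and check before clasping.

Call:
{"fn": "send_rows", "kwargs": {"targets": [[[0,0,0,-0.004,-0.011,-0.1,-0.23],[0,0,0,0,0,-0.1,-0.23],[0,0,0,0,0,-0.1,-0.23],[0,0,0,0,0,-0.1,-0.23],[0,0,0,0,0,-0.08,-0.23],[0,0,0,0,0,-0.05,-0.23],[0,0,0,0,0,0,-0.23],[0,0,0,0,0,0,-0.23]]]}}

```text
time_s: 10.55
ee_pos: [555.3, 53.0, 8.2]
ee_rot: [-180.0, 0.0, -170.0]
force: [0.2, 0.3, -1.2]
gripper_width: 56.2
gripper_force: 6.6
```

```bash
python3 r.py a2
```

```text
[555.27798585  53.00236803   8.20405501] [-1.79999813e+02  4.01245421e-02 -1.70011892e+02] 56.21329363403128 6.63991391658783
top roll_center 0.47 [295.8, 164.5] [652.6  77.8  18. ]
top tongs_tips 0.49 [297.8, 164.5] [652.7  72.1  17.2]
top 640 3 75.6 113.1 31.3 39.2
top 650 60 28.0 113.6 15.8 40.7
top 660 60 22.8 110.9 10.8 40.2
top 670 40 27.9 107.5 20.1 36.9
top 680 5 36.8 40.1 20.2 37.1
scene roll_center 0.5 [328.0, 185.3] [642.9  86.2  18. ]
scene tongs_tips 0.56 [335.0, 187.8] [658.4  64.4  17.2]
scene 610 2 29.2 32.6 10.8 18.2
scene 620 4 26.4 32.2 13.4 20.5
scene 630 5 25.9 31.9 13.2 27.0
scene 640 12 22.9 86.1 12.2 39.6
scene 650 39 22.7 118.8 13.4 41.4
scene 660 53 21.8 116.8 12.5 40.0
scene 670 34 23.7 111.5 12.7 38.7
scene 680 7 33.1 75.2 10.4 33.7
scene 690 2 41.4 42.2 13.0 22.4
```

View pics/a2.png

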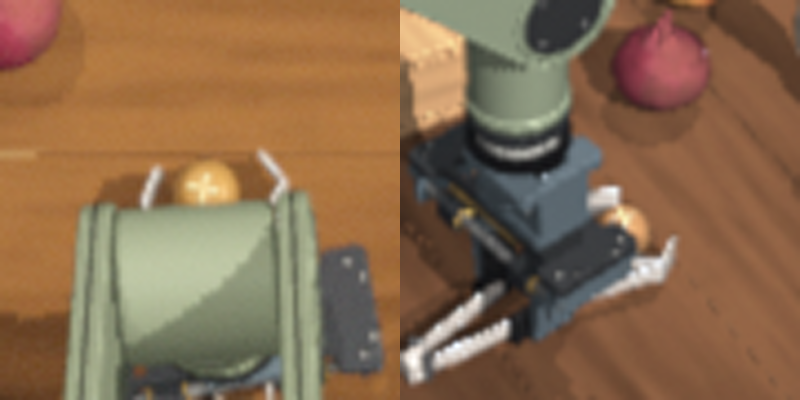

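The roll is about 5 mm left of the tips' middle. I shift over and then clasp.

Call:
{"fn": "send_rows", "kwargs": {"targets": [[[0,0,0,0,0.022,0,-0.23],[0,0,0,0,0,0,-0.23],[0,0,0,0,0,0,0],[0,0,0,0,0,0,0.3],[0,0,0,0,0,0,0.6],[0,0,0,0,0,0,1],[0,0,0,0,0,0,1],[0,0,0,0,0,0,1],[0,0,0,0,0,0,1]]], "grip_force": 27}}

```text
time_s: 11.75
ee_pos: [554.9, 57.7, 7.7]
ee_rot: [180.0, 0.0, -170.0]
force: [0.5, 0.1, -0.1]
gripper_width: 39.5
gripper_force: 26.9
```

Clasped at 39.5 mm. Lift and carry.

Call:
{"fn": "send_rows", "kwargs": {"targets": [[[0,0,0,0,0,0.05,1],[0,0,0,0,0,0.1,1],[0,0,0,0,0,0.15,1],[0,0,0,0,0,0.15,1],[0,0,0,0,0,0.15,1],[0,0,0,0,0,0,1],[0,0,0,0,0,0,1]]]}}

```text
time_s: 12.45
ee_pos: [554.9, 57.7, 128.4]
ee_rot: [-180.0, 0.1, -170.0]
force: [-0.1, -0.6, -1.4]
gripper_width: 39.5
gripper_force: 26.9
```

Call:
{"fn": "send_rows", "kwargs": {"targets": [[[0,0,-0.02,-0.02,-0.1,0,1],[0,0,-0.04,-0.03,-0.17,0,1],[0,0,-0.045,-0.03,-0.2,0,1],[0,0,-0.045,-0.03,-0.2,0,1],[0,0,-0.045,-0.03,-0.2,0,1],[0,0,-0.045,-0.03,-0.2,0,1],[0,0,-0.045,-0.03,-0.2,0,1],[0,0,-0.045,-0.03,-0.2,0,1],[0,0,-0.045,-0.03,-0.2,0,1],[0,0,-0.04,-0.02,-0.2,0,1],[0,0,-0.03,-0.01,-0.15,0,1],[0,0,0,0,0,0,1]]]}}

```text
time_s: 13.65
ee_pos: [495.5, -349.5, 125.6]
ee_rot: [-179.9, -0.1, 149.7]
force: [-0.2, 0.6, -1.5]
gripper_width: 39.6
gripper_force: 26.9
```

Call:
{"fn": "send_rows", "kwargs": {"targets": [[[0,0,0,0,0,0,1],[0,0,0,0,0,0,1],[0,0,0,0,0,0,1]]]}}

```text
time_s: 13.95
ee_pos: [496.8, -344.9, 127.3]
ee_rot: [180.0, -0.1, 150.1]
force: [0.5, -0.8, -1.5]
gripper_width: 39.2
gripper_force: 26.9
```

```bash
cat > f.py <<'E'
from h import *
s=env.state(); print(s["ee_pos"],s["ee_rot"],s["gripper_width"],s["gripper_force"])
y=np.radians(s["ee_rot"][2]-180); print("tips",s["ee_pos"][:2]+100*np.array([np.cos(y),np.sin(y)]))
for n in("top","scene"):
    im,D=optics.grab_frame(n); cv2.imwrite(f"pics/f_{n}.png",im[...,::-1])
    for r in optics.silhouettes(n,"roll_center")[:1]:
        P=cloud(n,D,r["mask"]); print(n,r["conf"],r["at"],np.percentile(P,[5,50,95],axis=0).round(1))
    for r in optics.silhouettes(n,"lid_hinge")[:2]: print("lid",r["at"],np.percentile(cloud(n,D,r["mask"]),[3,97],axis=0).round(1))
a=cv2.imread("pics/f_top.png")[120:320,200:520]; b=cv2.imread("pics/f_scene.png")[120:320,200:520]
cv2.imwrite("pics/f.png",cv2.resize(np.vstack([a,b]),None,fx=1.5,fy=1.5))
E
python3 f.py
```

```text
[ 496.80859286 -344.89734471  127.26655607] [ 1.79973839e+02 -8.08995106e-02  1.50057357e+02] 39.24122552228898 26.938437942881137
tips [ 583.46114287 -394.81062528]
top 0.51 [468.6, 179.8] [[ 580.  -397.   138.6]
 [ 592.4 -384.3  147.9]
 [ 601.1 -377.8  153.6]]
lid [200.1, 259.8] [[310.  240.6  73.5]
 [444.9 411.5  88.1]]
scene 0.52 [402.5, 276.4] [[ 568.  -414.2  147.9]
 [ 579.6 -402.9  153.8]
 [ 593.7 -389.1  158.5]]
lid [224.9, 165.7] [[315.6 231.8  77.1]
 [397.1 372.2 121.7]]
lid [291.5, 119.1] [[ 366.5 -217.4    5.1]
 [ 714.9  452.3  618.1]]
```

View pics/f.png

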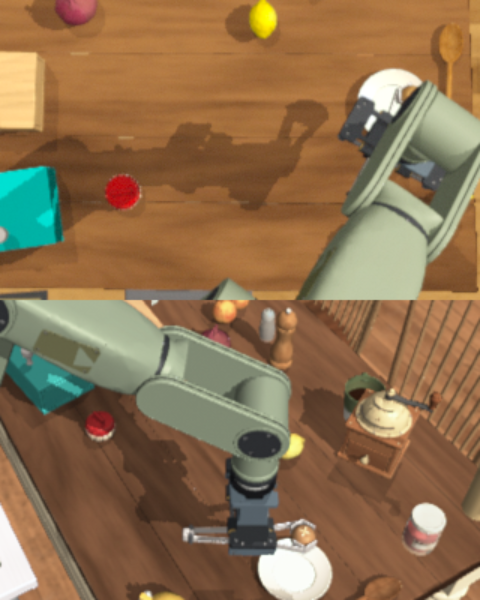

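The roll hangs in the tongs over the plate, centre at about (585,-394) and z of about 137 mm, against a plate middle of (583,-397). The lid is shut and the bystanders are in place. Handing in.

Call:
{"fn": "send_rows", "kwargs": {"targets": [[[0,0,0,0,0,0,1],[0,0,0,0,0,0,1],[0,0,0,0,0,0,1],[0,0,0,0,0,0,1]]]}}

```text
time_s: 14.65
ee_pos: [496.9, -346.3, 127.7]
ee_rot: [180.0, -0.0, 150.0]
force: [-0.1, -0.8, -1.3]
gripper_width: 39.3
gripper_force: 26.9
```

```bash
python3 -c "
from workcell import env
print(env.state()['qvel'].round(2),env.state()['gripper_width']); print(env.job_done())"
```

```text
[-0.04  0.04 -0.04  0.04 -0.03 -0.02] 39.2900219448566
the job is handed in; nothing more can be done
None
```

I handed the job in at about 15 s with the bread box lid shut and the roll held still in the tongs, about 4 mm off the plate's middle and about 137 mm above the table; the hand-in returned no verdict.

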